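Shake-check the emptied tins and line them up

TASK

These closed parts tins are supposed to be empty. Going from the robot's left to its right, lift each tin and shake it by tipping it well over one way (about 25 degrees) and then the opposite way, at least twice, to feel whether a screw was left inside. Stand each tin that still holds something upright inside the black catch tray, and line up the empty ones upright along the strip, each centred in a bay of its own (any bay will do) with a short end square up against the low fence; leave the short loose bar and the square plate alone.

Things in the scene. Friction and masses are not known exactly. Their poses are not given: they have to be found in the camera images.
- tin_1: closed plain metal slip-lid tin number 1 counted from the robot's left at the start; may be absent. 66 (its x) x 46 (its y) x 40 mm, hollow, lid stays on. Origin: centre of the underside, z up. All tins look alike; empty they weigh 0.15 to 0.17 kg, and a screw left inside adds 0.08 kg. Grip it from above over its two 46 mm wide ends (66 mm apart) or across its 46 mm width.
- tin_2: closed plain metal slip-lid tin number 2 counted from the robot's left at the start; may be absent. 66 (its x) x 46 (its y) x 40 mm, hollow, lid stays on. Origin: centre of the underside, z up. All tins look alike; empty they weigh 0.15 to 0.17 kg, and a screw left inside adds 0.08 kg. Grip it from above over its two 46 mm wide ends (66 mm apart) or across its 46 mm width.
- tin_3: closed plain metal slip-lid tin number 3 counted from the robot's left at the start; may be absent. 66 (its x) x 46 (its y) x 40 mm, hollow, lid stays on. Origin: centre of the underside, z up. All tins look alike; empty they weigh 0.15 to 0.17 kg, and a screw left inside adds 0.08 kg. Grip it from above over its two 46 mm wide ends (66 mm apart) or across its 46 mm width.
- tin_4: closed plain metal slip-lid tin number 4 counted from the robot's left at the start; may be absent. 66 (its x) x 46 (its y) x 40 mm, hollow, lid stays on. Origin: centre of the underside, z up. All tins look alike; empty they weigh 0.15 to 0.17 kg, and a screw left inside adds 0.08 kg. Grip it from above over its two 46 mm wide ends (66 mm apart) or across its 46 mm width.
- screw_1: steel hexagon-head screw, 53 (along its x) x 20 x 20 mm, 0.08 kg; may be absent. If present it lies unseen inside tin_1; should tin_1 be absent it lies in the open on the surface and is to be ignored. Origin: middle of its length at the underside as it lies.
- screw_2: steel hexagon-head screw, 53 (along its x) x 20 x 20 mm, 0.08 kg; may be absent. If present it lies unseen inside tin_2; should tin_2 be absent it lies in the open on the surface and is to be ignored. Origin: middle of its length at the underside as it lies.
- screw_3: steel hexagon-head screw, 53 (along its x) x 20 x 20 mm, 0.08 kg; may be absent. If present it lies unseen inside tin_3; should tin_3 be absent it lies in the open on the surface and is to be ignored. Origin: middle of its length at the underside as it lies.
- screw_4: steel hexagon-head screw, 53 (along its x) x 20 x 20 mm, 0.08 kg; may be absent. If present it lies unseen inside tin_4; should tin_4 be absent it lies in the open on the surface and is to be ignored. Origin: middle of its length at the underside as it lies.
- strip: fixed row strip: low aluminium fence 256 mm long (its y), 12 mm thick, 8 mm high. Origin: middle of the foot of the fence's front face, which faces the robot; its x points away from the robot. A paper-thin grey foot plate before it has dark lines marking four bays 60 mm wide. The press's base plate, 19 mm high, lies close behind, from world x = 0.712 on.
- bench_shredder: fixed obstacle, the shredder before the robot. In world coordinates its body is 0.42 m high up to x = 0.433 between y = -0.07 and 0.07; its chute 0.095 m high up to x = 0.451 between y = -0.15 and 0.06. Gripping tins with the fingertips about 20 mm above the surface keeps a gripper's body clear of the chute.
- bay_1 (a point): bay 1 of the strip from the robot's left: where the middle of a tin's underside belongs, 34 mm in front of the fence face (the tin's long axis at right angles to the fence leaves 1 mm to the fence), 60 mm from the next bay; at surface height
- bay_2 (a point): bay 2 of the strip from the robot's left: where the middle of a tin's underside belongs, 34 mm in front of the fence face (the tin's long axis at right angles to the fence leaves 1 mm to the fence), 60 mm from the next bay; at surface height
- bay_3 (a point): bay 3 of the strip from the robot's left: where the middle of a tin's underside belongs, 34 mm in front of the fence face (the tin's long axis at right angles to the fence leaves 1 mm to the fence), 60 mm from the next bay; at surface height
- bay_4 (a point): bay 4 of the strip from the robot's left: where the middle of a tin's underside belongs, 34 mm in front of the fence face (the tin's long axis at right angles to the fence leaves 1 mm to the fence), 60 mm from the next bay; at surface height
- tray: fixed black open-topped catch tray, 144 (x) x 118 (y) x 67 mm. Origin: centre of the underside. Inside floor 2 mm up, reaching from x = -62 to +67 mm and y = -54 to +54 mm; side and back walls 64 mm high, front wall (towards the robot, -x) 41 mm high. Two tins fit side by side, long axes along the tray's x, at y = -26.5 and +26.5 mm.
- bar: bystander: loose aluminium bar 52 (x) x 12 (y) x 19 mm; origin at the centre of its underside
- plate: bystander: aluminium plate 60 x 60 x 12 mm; origin at the centre of its underside

How it is judged (in metres and radians):
On the way, in this order (a step that is already met when the one before it is completed fails the run):
1. tin 1 (counted from the left), lifted clear, is tipped one end or side down by more than 17 degrees (height (world z) of tin_1 above 0.06 m and (angle between tin_1's own x axis and vertical above 1.871 rad or angle between tin_1's own y axis and vertical above 1.871 rad)), for 0.05 s.
2. tin 1 (counted from the left), lifted clear, is tipped the opposite end or side down by more than 17 degrees (height (world z) of tin_1 above 0.06 m and (angle between tin_1's own x axis and vertical below 1.271 rad or angle between tin_1's own y axis and vertical below 1.271 rad)), for 0.05 s.
3. tin 2 (counted from the left), lifted clear, is tipped one end or side down by more than 17 degrees (height (world z) of tin_2 above 0.06 m and (angle between tin_2's own x axis and vertical above 1.871 rad or angle between tin_2's own y axis and vertical above 1.871 rad)), for 0.05 s.
4. tin 2 (counted from the left), lifted clear, is tipped the opposite end or side down by more than 17 degrees (height (world z) of tin_2 above 0.06 m and (angle between tin_2's own x axis and vertical below 1.271 rad or angle between tin_2's own y axis and vertical below 1.271 rad)), for 0.05 s.
5. tin 3 (counted from the left), lifted clear, is tipped one end or side down by more than 17 degrees (height (world z) of tin_3 above 0.06 m and (angle between tin_3's own x axis and vertical above 1.871 rad or angle between tin_3's own y axis and vertical above 1.871 rad)), for 0.05 s.
6. tin 3 (counted from the left), lifted clear, is tipped the opposite end or side down by more than 17 degrees (height (world z) of tin_3 above 0.06 m and (angle between tin_3's own x axis and vertical below 1.271 rad or angle between tin_3's own y axis and vertical below 1.271 rad)), for 0.05 s.
7. tin 4 (counted from the left), lifted clear, is tipped one end or side down by more than 17 degrees (height (world z) of tin_4 above 0.06 m and (angle between tin_4's own x axis and vertical above 1.871 rad or angle between tin_4's own y axis and vertical above 1.871 rad)), for 0.05 s.
8. tin 4 (counted from the left), lifted clear, is tipped the opposite end or side down by more than 17 degrees (height (world z) of tin_4 above 0.06 m and (angle between tin_4's own x axis and vertical below 1.271 rad or angle between tin_4's own y axis and vertical below 1.271 rad)), for 0.05 s.
At the end, for the whole second after the job is handed in: Each tin holding a screw stands upright on the tray floor; each other tin stands upright in its own bay, centre within 9 mm of the bay point, end within 5 mm of the fence and square to it within 0.12 rad; all at rest; absent tins do not count (((horizontal distance between any of screw_1, screw_2, screw_3, screw_4 and tin_1 below 0.028 m and x of tin_1 in the frame of tray between -0.05 and 0.055 m and y of tin_1 in the frame of tray between -0.05 and 0.05 m and height (world z) of tin_1 below 0.015 m) or (horizontal distance between each of screw_1, screw_2, screw_3, screw_4 and tin_1 above 0.028 m and x of tin_1 in the frame of strip between -0.039 and -0.03 m and (horizontal distance between tin_1 and bay_1 below 0.009 m or horizontal distance between tin_1 and bay_2 below 0.009 m or horizontal distance between tin_1 and bay_3 below 0.009 m or horizontal distance between tin_1 and bay_4 below 0.009 m) and angle between the x axis of tin_1 and the x axis of strip, either way round below 0.12 rad and height (world z) of tin_1 below 0.005 m)) and angle between each of tin_1, tin_2, tin_3, tin_4's own z axis and vertical below 0.12 rad and linear speed of each of tin_1, tin_2, tin_3, tin_4 below 0.02 m/s and ((horizontal distance between any of screw_1, screw_2, screw_3, screw_4 and tin_2 below 0.028 m and x of tin_2 in the frame of tray between -0.05 and 0.055 m and y of tin_2 in the frame of tray between -0.05 and 0.05 m and height (world z) of tin_2 below 0.015 m) or (horizontal distance between each of screw_1, screw_2, screw_3, screw_4 and tin_2 above 0.028 m and x of tin_2 in the frame of strip between -0.039 and -0.03 m and (horizontal distance between tin_2 and bay_1 below 0.009 m or horizontal distance between tin_2 and bay_2 below 0.009 m or horizontal distance between tin_2 and bay_3 below 0.009 m or horizontal distance between tin_2 and bay_4 below 0.009 m) and angle between the x axis of tin_2 and the x axis of strip, either way round below 0.12 rad and height (world z) of tin_2 below 0.005 m)) and ((horizontal distance between any of screw_1, screw_2, screw_3, screw_4 and tin_3 below 0.028 m and x of tin_3 in the frame of tray between -0.05 and 0.055 m and y of tin_3 in the frame of tray between -0.05 and 0.05 m and height (world z) of tin_3 below 0.015 m) or (horizontal distance between each of screw_1, screw_2, screw_3, screw_4 and tin_3 above 0.028 m and x of tin_3 in the frame of strip between -0.039 and -0.03 m and (horizontal distance between tin_3 and bay_1 below 0.009 m or horizontal distance between tin_3 and bay_2 below 0.009 m or horizontal distance between tin_3 and bay_3 below 0.009 m or horizontal distance between tin_3 and bay_4 below 0.009 m) and angle between the x axis of tin_3 and the x axis of strip, either way round below 0.12 rad and height (world z) of tin_3 below 0.005 m)) and ((horizontal distance between any of screw_1, screw_2, screw_3, screw_4 and tin_4 below 0.028 m and x of tin_4 in the frame of tray between -0.05 and 0.055 m and y of tin_4 in the frame of tray between -0.05 and 0.05 m and height (world z) of tin_4 below 0.015 m) or (horizontal distance between each of screw_1, screw_2, screw_3, screw_4 and tin_4 above 0.028 m and x of tin_4 in the frame of strip between -0.039 and -0.03 m and (horizontal distance between tin_4 and bay_1 below 0.009 m or horizontal distance between tin_4 and bay_2 below 0.009 m or horizontal distance between tin_4 and bay_3 below 0.009 m or horizontal distance between tin_4 and bay_4 below 0.009 m) and angle between the x axis of tin_4 and the x axis of strip, either way round below 0.12 rad and height (world z) of tin_4 below 0.005 m))); the robot touches nothing.
It fails at once if the short bar or the square plate is moved more than 4 cm (distance of any of bar, plate from where it was at the start of the episode above 0.04 m).
Of tin_1, tin_2, tin_3, tin_4 only 3 to 4 are there at a start; the rules pass over those that are not, and their reading is None.
Of screw_1, screw_2, screw_3, screw_4 only 1 to 2 are there at a start; the rules pass over those that are not, and their reading is None.
At some moment in a run one of tin_1, tin_2, tin_3, tin_4 may be knocked a few centimetres aside while the robot is not near it.
It also fails if it takes over 210 s, if anything falls off the work surface, if the arm or the gripper's body presses on something with over 40 N, if the wrist force passes 120 N, or if a joint passes its speed limit or range.

ROBOT

A 7-joint arm with a two-finger parallel gripper is mounted at the origin on a cart in front of the work surface, level with it; the furniture and walls round the work are solid. World frame = base frame: x ahead of the robot, y to its left, z up, the work surface at z = 0. Lengths are in mm, angles in rad, forces in N, time in s.
With the tool pointing down it reaches from about 400 to 900 mm from the base axis. Payload 5.6 kg.
Tool frame: the origin (TCP) lies midway between the tips of the shut fingers; the grasp point (between the pads) lies 19 mm behind it; y points along the fingers, z is the direction in which the jaws open and shut, and the axes are right-handed (so a half turn about y gives the same grasp; the last joint's range is limited). The gripper opens to 92 mm and grips with 3 to 60 N. Pads are 20 mm wide; open, the fingers measure 128 mm over their backs; the gripper's body (75 mm by 189 mm) begins 69 mm behind the grasp point.
Start: joints at [-1.152, 0.468, -0.012, 1.603, 0.006, 1.071, -0.056], TCP at [289.654, 581.902, 214.592] pointing down, gripper open.
Joint ranges: [-2.53, 2.53], [-0.31, 2.02], [-1.57, 1.55], [0.28, 2.44], [-1.29, 4.43], [0.15, 1.84], [-2.92, 2.92]. Speed limits (rad/s): [2.57, 2.57, 3.14, 3.14, 3.14, 3.14, 3.14].

INTERFACE

Orientations are given as a rotation vector (axis times angle).
In Python, from plant import get_obs, capture, close_job gives the robot as it stands. The module is installed in compiled form; this text tells all that it offers.
- The arm moves only by the tool send_rows, never from a script. Its argument "rows" is text: rows parted by semicolons, each of 7 numbers parted by spaces: the turn, a rotation vector about the tool's x, y, z in rad, then the shift along the tool's x, y, z in mm, then the finger opening in mm, from 0 to 91.9. A call has 1 to 12 rows; each row shifts and turns the pose as measured when the row begins, along the tool's axes as they then stand; what a row does not reach is not made up. A row lasts 1/10 s, in which the tool goes at most 50 mm and 8.59 degrees, less where a joint would pass 70% of its speed; a pose out of reach is approached as far as the arm can. A call with a gripper value outside its range is refused whole. The fingers move at their own pace and stop on an object; the grip force is fixed at half the most. Time passes only in rows, so rows that do not move let the fingers close. It gives the time, the measured TCP pose, the force and the opening at its end, in the units of the state.
- get_obs(): the state, without advancing time (a new reading comes with each control period).
- capture(name): name is "scene" or "side" or "wrist"; returns a dict with "img" (480x640x3 uint8, red, green, blue), "fovy" (degrees; the focal length in pixels is half the picture's height over the tangent of half this angle, whatever the lens; pixels are square), "cx", "cy" (the principal point, pixels), "camera_from_world" (4x4, takes a point from world to camera coordinates). Camera axes: x right, y up, looking along -z (the intrinsics and any distortion apply to the point x, -y, -z); pixel columns grow to the right and rows downward; lengths in mm; the calibration is good to about 2 mm. A picture is of the moment at which its call begins. There is no depth.
- close_job(): hands the job in, once; it reports no verdict.
The state is a dict: "clock": time; "joint_positions": joint angles; "qd": joint speeds; "tau": joint torques, N m; "eef_pos": TCP position; "eef_rot": TCP orientation; "ft_force": force on the tool from outside, world axes, zero at the start; "torque": the same for the moment, N m; "gripper_width": finger opening in mm.
Only numpy, scipy, OpenCV 4.12 (cv2) and the standard library are available. Lean on these libraries where they do the work, as an engineer would, in place of code of your own. Each camera call takes 0.05 s, during which the arm holds its last target. There are 200 camera calls.

## Working session

There is one attempt and no reset: what is moved stays moved. The work goes in short steps, Python scripts to look and compute and a tool call to move; the robot and the scene stay as the last step left them, time stands still between calls to the robot, and variables do not carry over. Pictures are saved under pics/ and viewed, about 12 in all and at most 16, crops included, and the job is handed in when it is done.

Besides the shell and the picture viewer there is one more tool, called after ">>>" in YAML: its name, and indented under it one key for each argument. send_rows: Moves the arm, as the interface text tells. Its arguments: {"type":"object","properties":{"rows":{"type":"string"}},"required":["rows"]}

```bash
mkdir -p pics; cat > h.py <<'E'
import numpy as np, cv2
from plant import get_obs, capture
from scipy.spatial.transform import Rotation as R
def K(c):
    f=240/np.tan(np.radians(c['fovy'])/2); return f
def px2w(c,u,v,z):
    f=K(c); T=np.linalg.inv(c['camera_from_world'])
    d=T[:3,:3]@np.array([(u-c['cx'])/f,-(v-c['cy'])/f,-1]); o=T[:3,3]
    return o+d*(z-o[2])/d[2]
def w2px(c,p):
    f=K(c); q=c['camera_from_world']@np.append(p,1.)
    return c['cx']+f*q[0]/-q[2], c['cy']-f*q[1]/-q[2]
def snap(n,name):
    c=capture(n); cv2.imwrite('pics/'+name,c['img'][:,:,::-1]); np.save('pics/'+name+'.npy',c,allow_pickle=True); return c
def load(name): return np.load('pics/'+name+'.npy',allow_pickle=True).item()
def st():
    o=get_obs(); M=R.from_rotvec(o['eef_rot']).as_matrix()
    print('t',o['clock'],'p',np.round(o['eef_pos'],1),'F',np.round(o['ft_force'],2),'w',o['gripper_width']); print(np.round(M,3)); return o,M
E
python3 - <<'E'
from h import *
o,M=st(); print(o)
for n in('scene','side','wrist'):
    c=snap(n,n+'0.png'); print(n,c['fovy'],c['cx'],c['cy'],np.round(np.linalg.inv(c['camera_from_world']),2), [k for k in c])
E
```

```text
t 0.0 p [289.5 581.4 213.7] F [ 0.48  0.6  -0.4 ] w 91.59485745139744
[[ 0.895 -0.001  0.446]
 [-0.446 -0.002  0.895]
 [ 0.    -1.    -0.002]]
{'clock': 0.0, 'joint_positions': array([-1.151963  ,  0.46835599, -0.01158246,  1.6035776 ,  0.00601619,
        1.07140881, -0.05633533]), 'qd': array([-9.54600506e-04, -1.17920392e-03,  9.55793101e-05, -1.67637729e-03,
        8.80636676e-04,  1.00914421e-03, -5.56144315e-04]), 'tau': array([ 3.15450143e-04, -5.20580006e+01, -1.27276345e-02, -2.43740988e+01,
       -5.67405496e-02,  1.72627147e-02,  1.51605204e-04]), 'eef_pos': array([289.46101215, 581.36269936, 213.67314633]), 'eef_rot': array([-1.54198002,  0.36250762, -0.36211084]), 'ft_force': array([ 0.4829667 ,  0.59606452, -0.40455508]), 'torque': array([0.06151278, 0.00366632, 0.00511668]), 'gripper_width': 91.59485745139744}
scene 52.080167465364816 326.21225990662924 237.87317688206227 [[-8.7000e-01  2.4000e-01 -4.4000e-01  1.5225e+02]
 [-5.0000e-01 -3.7000e-01  7.9000e-01  6.9649e+02]
 [ 2.0000e-02  9.0000e-01  4.4000e-01  2.9471e+02]
 [ 0.0000e+00  0.0000e+00  0.0000e+00  1.0000e+00]] ['img', 'fovy', 'cx', 'cy', 'camera_from_world']
side 52.36479860933249 319.228314754303 233.9980071987566 [[-8.9000e-01 -3.9000e-01  2.4000e-01  7.4190e+02]
 [ 4.5000e-01 -7.6000e-01  4.7000e-01  4.5436e+02]
 [-0.0000e+00  5.3000e-01  8.5000e-01  7.0961e+02]
 [ 0.0000e+00  0.0000e+00  0.0000e+00  1.0000e+00]] ['img', 'fovy', 'cx', 'cy', 'camera_from_world']
wrist 59.78180932935799 322.575114187312 236.45866081101778 [[ 4.4000e-01 -8.7000e-01 -2.3000e-01  2.2406e+02]
 [ 9.0000e-01  4.3000e-01  1.2000e-01  6.1425e+02]
 [-0.0000e+00 -2.6000e-01  9.7000e-01  3.8380e+02]
 [ 0.0000e+00  0.0000e+00  0.0000e+00  1.0000e+00]] ['img', 'fovy', 'cx', 'cy', 'camera_from_world']
```

View pics/scene0.png

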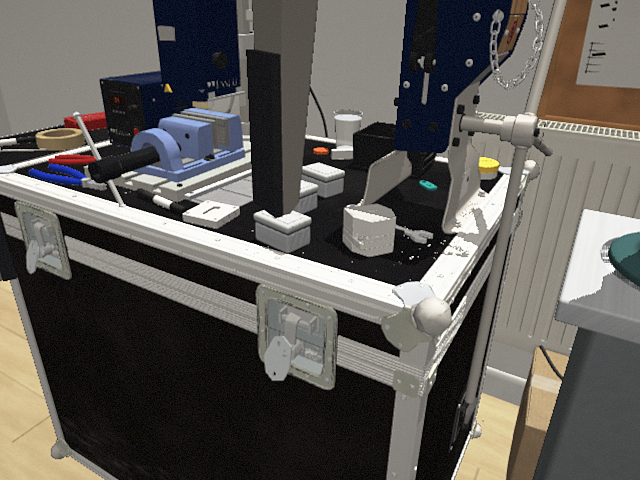

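View pics/side0.png

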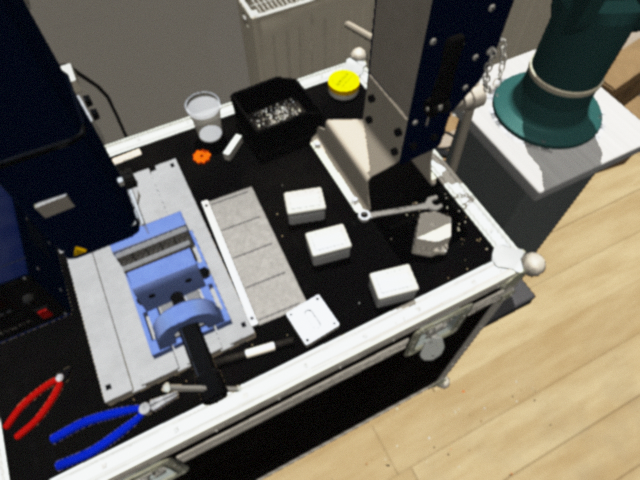

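```bash
python3 - <<'E'
import cv2
i=cv2.imread('pics/side0.png')[130:350,190:450]
cv2.imwrite('pics/c1.png',cv2.resize(i,None,fx=2.7,fy=2.7,interpolation=cv2.INTER_CUBIC))
E
```

```text
(no output)
```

View pics/c1.png

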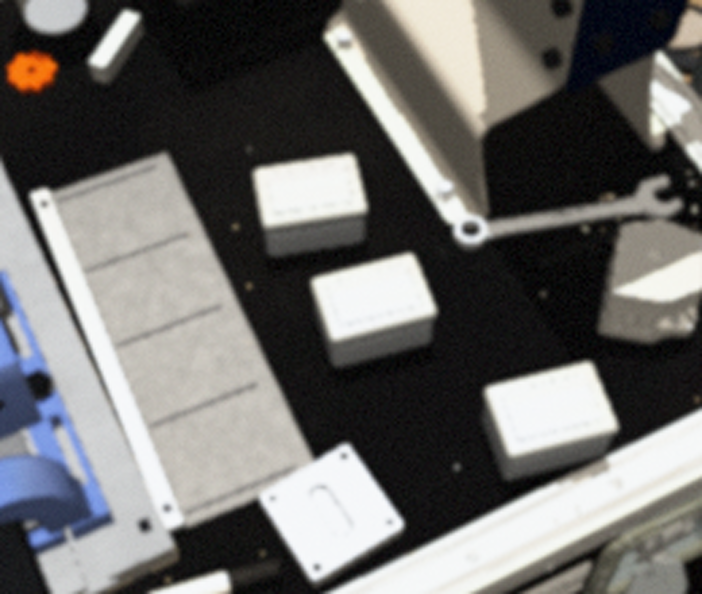

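```bash
python3 - <<'E'
from h import *
c=load('side0.png')
f=lambda x,y,z:np.round(px2w(c,190+x/2.7,130+y/2.7,z)[:2],1)
for n,q in dict(A=[(253,170),(355,156),(367,208),(265,228)],B=[(312,286),(413,255),(437,310),(330,343)],C=[(485,391),(593,363),(616,430),(501,458)]).items():
    P=np.array([f(*p,40) for p in q]); print(n,P.mean(0),[round(float(np.linalg.norm(P[i]-P[i-1])),1) for i in range(4)],[ (np.degrees(np.arctan2(*(P[i]-P[i-1])[::-1]))).round(1) for i in range(4)])
print('fence',f(58,192,0),f(183,517,0),'plate front',f(167,153,0),f(312,460,0))
for a,b in [((90,270),(190,235)),((120,345),(220,305)),((155,425),(257,383))]: print(f(*a,0),f(*b,0))
g=lambda u,v,z:np.round(px2w(c,u,v,z)[:2],1)
print('tray', [g(*p,66) for p in [(232,94),(302,78),]],[g(*p,43) for p in [(322,126)]])
print('plate',[f(*p,12) for p in [(260,495),(347,443),(403,523),(318,583)]],'bar',[f(*p,19) for p in [(90,65),(125,10),(142,17),(107,72)]])
E
python3 - <<'E'
import cv2
i=cv2.imread('pics/side0.png')[60:190,190:360]
cv2.imwrite('pics/c2.png',cv2.convertScaleAbs(cv2.resize(i,None,fx=4.5,fy=4.5,interpolation=cv2.INTER_CUBIC),alpha=2.2,beta=20))
E
```

```text
A [548.2    11.725] [45.2, 65.3, 41.0, 64.4] [np.float64(-105.3), np.float64(162.7), np.float64(73.4), np.float64(-13.6)]
B [549.25  99.5 ] [40.4, 64.7, 40.9, 66.8] [np.float64(-101.0), np.float64(173.0), np.float64(82.0), np.float64(-7.5)]
C [494.875 209.75 ] [41.9, 65.5, 43.2, 67.3] [np.float64(-107.8), np.float64(169.0), np.float64(74.8), np.float64(-12.3)]
fence [686.1 -89.1] [701.6 158.6] plate front [609.2 -86.2] [620.5 160.2]
[689.1 -22.1] [621.6 -17.9]
[692.2  37.6] [625.7  39.3]
[693.7  97.7] [628.   99.7]
tray [array([ 570.3, -256. ]), array([ 433.2, -235.7])] [array([ 446. , -125.1])]
plate [array([658.2, 171.2]), array([599.8, 164.8]), array([593.9, 222.6]), array([651.5, 232.2])] bar [array([ 630.7, -165.9]), array([ 590.3, -202.5]), array([ 582.1, -190.9]), array([ 622.6, -154.7])]
```

View pics/c2.png

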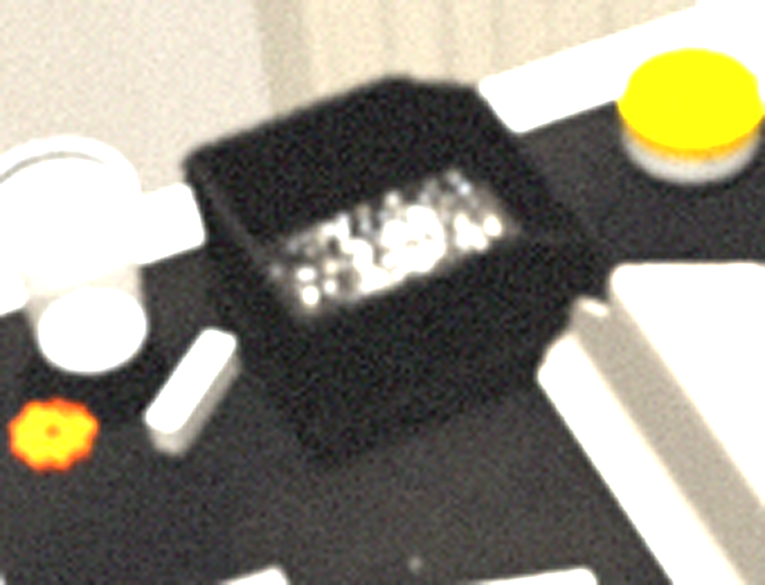

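>>> send_rows:
  rows: "0 0 0 35 0 -24 90; 0 0 0 35 0 -24 90; 0 0 0 35 0 -24 90; 0 0 0 35 0 -24 90; 0 0 0 35 0 -24 90; 0 0 0 35 0 -24 90; 0 0 0 35 0 -24 90; 0 0 0 35 0 -24 90; 0 0 0 35 0 -24 90; 0 0 0 35 0 -24 90"

```text
clock: 1.15
eef_pos: [498.4, 203.6, 210.3]
eef_rot: [-1.544, 0.355, -0.347]
ft_force: [0.9, -0.8, -0.1]
gripper_width: 89.7
```

>>> send_rows:
  rows: "0 0.146 0 0 0 0 90; 0 0.146 0 0 0 0 90; 0 0.146 0 0 0 0 90; 0 0.146 0 0 0 0 90; 0 0.146 0 0 0 0 90; 0 0.146 0 0 0 0 90; 0 0.146 0 0 0 0 90; 0 0.146 0 0 0 0 90; 0 0.146 0 0 0 0 90; 0 0 0 0 0 0 90"

```text
clock: 2.15
eef_pos: [501.0, 192.4, 208.5]
eef_rot: [-1.102, 1.378, -1.378]
ft_force: [0.2, 0.0, 0.1]
gripper_width: 89.8
```

```bash
python3 - <<'E'
from h import *
o,M=st(); print(np.round(o['joint_positions'],2)); snap('wrist','w1.png')
E
```

```text
t 2.15 p [501.  192.4 208.5] F [0.25 0.03 0.15] w 89.81585455220241
[[-0.227 -0.008  0.974]
 [-0.974 -0.006 -0.227]
 [ 0.007 -1.    -0.006]]
[-0.75  0.29  0.38  1.9  -0.13  0.98 -0.54]
```

View pics/w1.png

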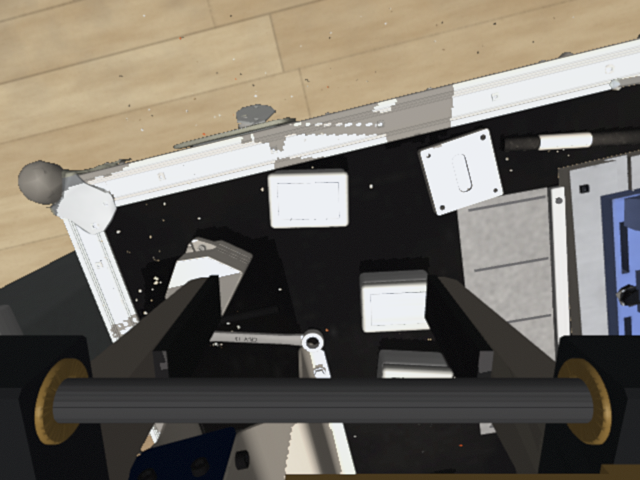

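```bash
cat >> h.py <<'E'
def tin(c,q,z=40):
    P=np.array([px2w(c,*p,z)[:2] for p in q]); a=P[1]-P[0]; b=P[2]-P[3]; d=a+b
    print('tin',P.mean(0).round(1),'L',np.linalg.norm(a).round(1),np.linalg.norm(b).round(1),'W',np.linalg.norm(P[3]-P[0]).round(1),'yaw',np.degrees(np.arctan2(d[1],d[0])).round(1))
def go(x,y,z,yaw):
    o,M=st(); d=M.T@(np.array([x,y,z])-o['eef_pos'])
    t=np.radians(yaw); Z=np.array([np.cos(t),np.sin(t),0]); Y=np.array([0,0,-1.]); G=np.c_[np.cross(Y,Z),Y,Z]
    r=R.from_matrix(M.T@G).as_rotvec(); print('turn',r.round(3),'shift tool before turn',d.round(1),'after turn',(G.T@(np.array([x,y,z])-o['eef_pos'])).round(1))
E
python3 - <<'E'
from h import *
c=load('w1.png'); 
tin(c,[(270,175),(347,171),(349,227),(271,227)])
tin(c,[(270,175),(347,171),(349,227),(271,227)],z=37)
f=lambda u,v,z=0:np.round(px2w(c,u,v,z)[:2],1)
print('fence',f(551,188,8),f(550,340,8),'lines',f(475,209),f(549,199),f(475,271),f(549,257))
print('plate',[f(*p,12) for p in [(418,149),(487,129),(503,195),(435,215)]])
go(495,210,200,-10)
E
```

```text
tin [491.6 206.3] L 62.2 65.1 W 43.3 yaw -11.6
tin [491.4 205.8] L 62.8 65.7 W 43.7 yaw -11.6
fence [701.  163.4] [687.3  12.3] lines [635.3 157.3] [702.3 151.4] [627.4  97. ] [697.5  95.4]
plate [array([590.9, 224. ]), array([650.6, 227.2]), array([657.3, 167.7]), array([596.1, 163.3])]
t 2.2 p [500.9 192.5 208.5] F [-0.03 -0.31 -0.56] w 90.18288927241707
[[-0.224 -0.008  0.975]
 [-0.975 -0.006 -0.224]
 [ 0.007 -1.    -0.006]]
turn [ 0.006 -0.051  0.007] shift tool before turn [-15.8   8.5  -9.6] after turn [-16.2   8.5  -8.8]
```

>>> send_rows:
  rows: "0 -0.03 0 -13 0 -11 91; 0 0 0 0 40 0 91; 0 0 0 0 40 0 91; 0 0 0 0 40 0 91; 0 0 0 0 30 0 91; 0 0 0 0 0 0 91"

```text
clock: 2.8
eef_pos: [490.2, 216.7, 55.7]
eef_rot: [-1.128, 1.335, -1.327]
ft_force: [-0.7, 0.3, 0.2]
gripper_width: 91.4
```

```bash
python3 - <<'E'
from h import *
go(493,208,20,-11.6)
E
```

```text
t 2.8 p [490.2 216.7  55.7] F [-0.69  0.35  0.18] w 91.35474731782259
[[-0.165 -0.005  0.986]
 [-0.986  0.002 -0.165]
 [-0.001 -1.    -0.005]]
turn [ 0.005  0.036 -0.001] shift tool before turn [ 8.1 35.6  4.4] after turn [ 7.9 35.7  4.5]
```

>>> send_rows:
  rows: "0 0.03 0 6 12 4 91; 0 0 0 1 10 0 91; 0 0 0 0 8 0 91; 0 0 0 0 0 0 91; 0 0 0 0 0 0 91"

```text
clock: 3.3
eef_pos: [495.2, 211.4, 27.3]
eef_rot: [-1.107, 1.354, -1.345]
ft_force: [-0.4, 0.8, -0.2]
gripper_width: 91.4
```

```bash
python3 - <<'E'
from h import *
F=[]
for i in range(6): capture('side'); o=get_obs(); F.append(np.r_[o['ft_force'],o['torque']])
print(np.mean(F,0).round(3),np.std(F,0).round(3))
go(493,208,20,-11.6)
E
```

```text
[ 0.185 -0.134  0.016 -0.056  0.092  0.006] [0.217 0.517 0.667 0.036 0.014 0.034]
t 3.6 p [494.9 211.4  27.1] F [-0.15  0.53  0.74] w 91.03628545606078
[[-0.192 -0.     0.981]
 [-0.981  0.006 -0.192]
 [-0.006 -1.    -0.002]]
turn [ 0.002  0.009 -0.006] shift tool before turn [ 3.8  7.1 -1.2] after turn [ 3.7  7.1 -1.2]
```

>>> send_rows:
  rows: "0 0 0 3 6 -1 91; 0 0 0 0 0 0 91; 0 0 0 0 0 0 60; 0 0 0 0 0 0 60; 0 0 0 0 0 0 60; 0 0 0 0 0 0 60; 0 0 0 0 0 0 60; 0 0 0 0 0 0 60; 0 0 0 0 0 0 60"

```text
clock: 4.5
eef_pos: [492.9, 208.5, 20.7]
eef_rot: [-1.108, 1.354, -1.345]
ft_force: [-0.4, 0.5, 0.1]
gripper_width: 66.0
```

>>> send_rows:
  rows: "0 0 0 0 -20 0 60; 0 0 0 0 -35 0 60; 0 0 0 0 -35 0 60; 0 0 0 0 -30 0 60; 0 0 0 0 0 0 60; 0 0 0 0 0 0 60; 0 0 0 0 0 0 60"

```text
clock: 5.2
eef_pos: [490.9, 206.7, 141.8]
eef_rot: [-1.114, 1.356, -1.345]
ft_force: [0.0, 0.6, -1.6]
gripper_width: 65.9
```

```bash
cat >> h.py <<'E'
def feel(n=16):
    F=[]
    for i in range(n): capture('side'); o=get_obs(); F.append(np.r_[o['ft_force'],o['torque']])
    print('feel',np.mean(F,0).round(3),'+-',(np.std(F,0)/n**.5).round(3))
E
python3 - <<'E'
from h import *
feel(); st()
E
```

```text
feel [ 0.19  -0.083 -1.617 -0.068  0.066 -0.002] +- [0.106 0.125 0.127 0.007 0.009 0.006]
t 6.0 p [491.4 206.9 142.6] F [-0.15 -0.18 -1.48] w 65.7707842665756
[[-0.192 -0.005  0.981]
 [-0.981  0.004 -0.192]
 [-0.003 -1.    -0.006]]
```

>>> send_rows:
  rows: "0 0 0.13 0 0 0 60; 0 0 0.13 0 0 0 60; 0 0 0.13 0 0 0 60; 0 0 0 0 0 0 60; 0 0 0 0 0 0 60; 0 0 -0.14 0 0 0 60; 0 0 -0.14 0 0 0 60; 0 0 -0.14 0 0 0 60; 0 0 -0.14 0 0 0 60; 0 0 -0.14 0 0 0 60; 0 0 -0.14 0 0 0 60; 0 0 0 0 0 0 60"

```text
clock: 7.2
eef_pos: [497.3, 218.0, 148.1]
eef_rot: [-1.47, 1.102, -1.688]
ft_force: [0.2, 1.4, -1.9]
gripper_width: 65.8
```

```bash
python3 - <<'E'
from h import *
feel(8); st()
E
```

```text
feel [-0.234 -0.391 -1.604  0.53  -0.009  0.012] +- [0.171 0.205 0.212 0.019 0.011 0.007]
t 7.6 p [498.5 208.9 151.1] F [-0.86  0.13 -2.07] w 65.56471290173585
[[-0.186 -0.067  0.98 ]
 [-0.876 -0.441 -0.197]
 [ 0.445 -0.895  0.023]]
```

>>> send_rows:
  rows: "0 0 0.14 0 0 0 60; 0 0 0.14 0 0 0 60; 0 0 0.14 0 0 0 60; 0 0 0.14 0 0 0 60; 0 0 0.14 0 0 0 60; 0 0 0.14 0 0 0 60; 0 0 0 0 0 0 60; 0 0 0 0 0 0 60"

```text
clock: 8.4
eef_pos: [501.1, 200.1, 155.0]
eef_rot: [-0.774, 1.455, -1.101]
ft_force: [0.0, 0.2, -0.9]
gripper_width: 65.8
```

```bash
python3 - <<'E'
from h import *
feel(8); st()
E
```

```text
feel [-0.399  0.282 -1.924 -0.524  0.206  0.021] +- [0.143 0.133 0.167 0.016 0.012 0.013]
t 8.8 p [500.4 203.  154.3] F [ 0.11  0.14 -2.5 ] w 65.5717054335207
[[-0.181  0.105  0.978]
 [-0.911  0.356 -0.207]
 [-0.37  -0.929  0.032]]
```

>>> send_rows:
  rows: "0 0 -0.14 0 0 0 60; 0 0 -0.14 0 0 0 60; 0 0 -0.14 0 0 0 60; 0 0 -0.14 0 0 0 60; 0 0 -0.14 0 0 0 60; 0 0 -0.14 0 0 0 60; 0 0 0 0 0 0 60; 0 0 0 0 0 0 60; 0 0 0.14 0 0 0 60; 0 0 0.14 0 0 0 60; 0 0 0.14 0 0 0 60; 0 0 0 0 0 0 60"

```text
clock: 10.0
eef_pos: [500.9, 203.4, 154.0]
eef_rot: [-1.094, 1.319, -1.405]
ft_force: [0.1, -0.4, -1.3]
gripper_width: 65.9
```

```bash
python3 - <<'E'
from h import *
snap('wrist','w2.png'); feel(8); go(557,100,140,-3); st()
E
```

```text
feel [ 0.125  0.082 -1.574  0.013  0.129 -0.002] +- [0.097 0.178 0.105 0.013 0.014 0.012]
t 10.45 p [500.4 210.9 151.6] F [ 0.28  0.67 -1.58] w 65.56303781439613
[[-0.199  0.033  0.979]
 [-0.98  -0.037 -0.198]
 [ 0.03  -0.999  0.04 ]]
turn [-0.038 -0.147  0.033] shift tool before turn [97.1 17.6 76.9] after turn [107.8  11.6  62.3]
t 10.45 p [500.4 210.9 151.6] F [ 0.28  0.67 -1.58] w 65.56303781439613
[[-0.199  0.033  0.979]
 [-0.98  -0.037 -0.198]
 [ 0.03  -0.999  0.04 ]]
```

View pics/w2.png

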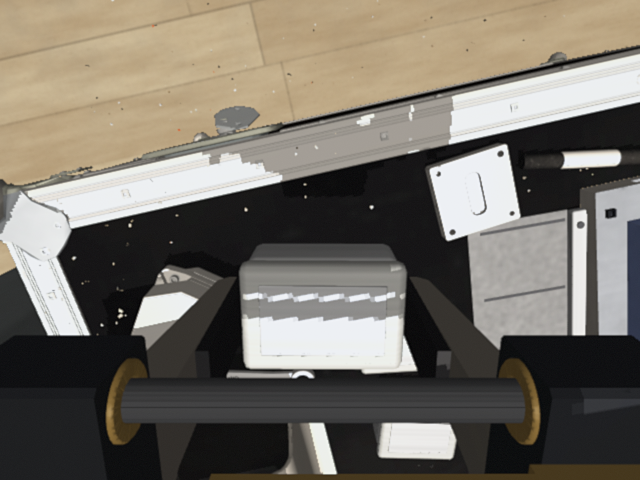

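>>> send_rows:
  rows: "-0.04 0 0.033 0 0 0 60; 0 0 0 22 0 33 60; 0 0 0 22 0 33 60; 0 0 0 22 0 33 60; 0 -0.07 0 19 0 28 60; 0 -0.07 0 0 0 0 60; 0 0 0 0 0 0 60; 0 0 0 0 0 0 60"

```text
clock: 11.25
eef_pos: [611.3, 105.4, 146.1]
eef_rot: [-1.195, 1.245, -1.238]
ft_force: [-0.2, -0.2, -3.1]
gripper_width: 65.6
```

```bash
python3 - <<'E'
from h import *
c=load('side0.png')
for z in (40,80,110): print(z,[px2w(c,*p,z)[:2].round(0) for p in [(110,255),(185,215),(215,300),(225,325),(135,240),(60,30)]])
c=snap('wrist','w3.png'); go(640,69,140,-3.5)
i=c['img'][:360,200:640,::-1]; cv2.imwrite('pics/w3c.png',cv2.resize(i,None,fx=1.65,fy=1.65,interpolation=cv2.INTER_CUBIC))
E
```

```text
40 [array([868., -33.]), array([738., -52.]), array([747., 115.]), array([748., 159.]), array([825., -42.]), array([ 825., -644.])]
80 [array([861.,  -3.]), array([738., -21.]), array([747., 135.]), array([748., 176.]), array([820., -12.]), array([ 820., -578.])]
110 [array([855.,  18.]), array([739.,   1.]), array([747., 151.]), array([748., 190.]), array([817.,  10.]), array([ 816., -529.])]
t 11.3 p [611.  106.  146.1] F [ 0.52  0.14 -1.39] w 65.92599615858927
[[-0.041 -0.007  0.999]
 [-0.999 -0.001 -0.041]
 [ 0.001 -1.    -0.007]]
turn [0.007 0.02  0.001] shift tool before turn [35.7  5.9 30.5] after turn [35.1  6.1 31.2]
```

View pics/w3c.png

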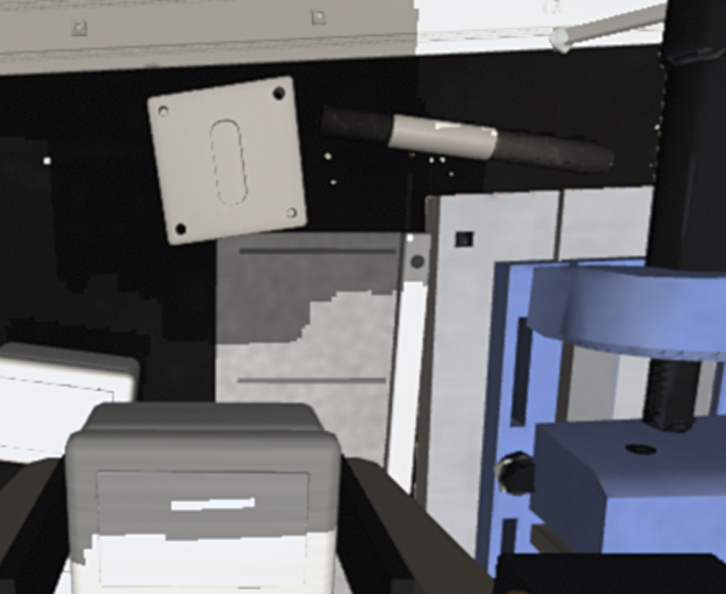

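```bash
python3 - <<'E'
from h import *
c=load('side0.png'); w=load('w3.png'); im=c['img'][:,:,::-1].copy()
S=3; x0,y0=60,180
im=cv2.resize(im[y0:y0+200,x0:x0+260],None,fx=S,fy=S,interpolation=cv2.INTER_CUBIC)
for (x,y),col in [((537,425),(0,0,255)),((605,497),(0,255,0)),((530,330),(0,255,255))]:
    for z in (40,60,80,100,120):
        p=px2w(w,200+x/1.65,y/1.65,z); u,v=w2px(c,p); print((x,y),z,p.round(0))
        q=(int((u-x0)*S),int((v-y0)*S)); cv2.circle(im,q,3,col,-1); cv2.putText(im,str(z),q,0,.4,col,1)
cv2.imwrite('pics/c3.png',im)
E
```

```text
(537, 425) 40 [750.  83.  40.]
(537, 425) 60 [740.  90.  60.]
(537, 425) 80 [730.  97.  80.]
(537, 425) 100 [721. 104. 100.]
(537, 425) 120 [711. 111. 120.]
(605, 497) 40 [782.  50.  40.]
(605, 497) 60 [770.  59.  60.]
(605, 497) 80 [758.  68.  80.]
(605, 497) 100 [746.  78. 100.]
(605, 497) 120 [734.  87. 120.]
(530, 330) 40 [744. 124.  40.]
(530, 330) 60 [734. 128.  60.]
(530, 330) 80 [725. 132.  80.]
(530, 330) 100 [716. 136. 100.]
(530, 330) 120 [707. 140. 120.]
```

View pics/c3.png

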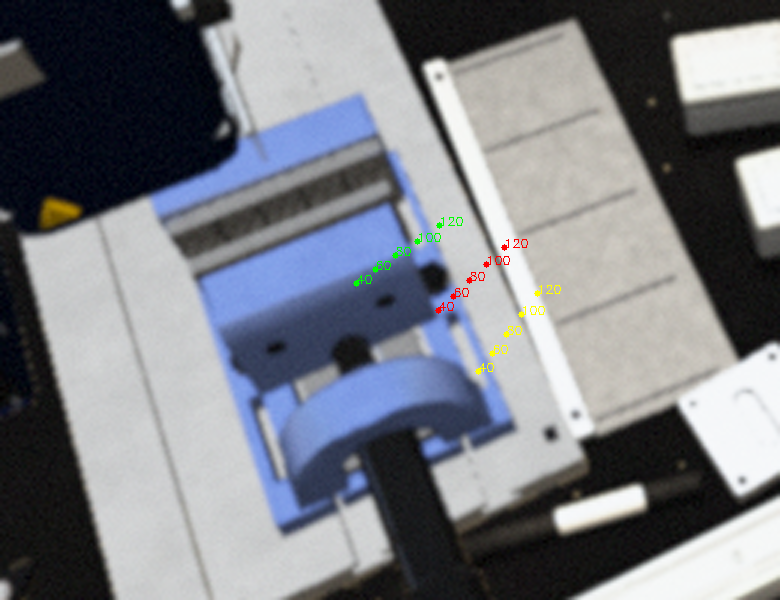

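```bash
python3 - <<'E'
from h import *
w=load('w3.png'); f=lambda x,y,z=0: px2w(w,200+x/1.65,y/1.65,z)[:2].round(1)
print('fence',f(404,262,8),f(388,490,8),f(403,240,8),'lines',f(238,251),f(395,251),f(237,380),f(385,380),'foot',f(217,262),f(216,430))
st()
E
```

```text
fence [700.9 150.4] [697.   42.3] [700.2 159.9] lines [628.4 157.6] [698.9 154.7] [626.3  97.7] [696.1  94.9] foot [618.8 153.1] [615.4  73.2]
t 11.3 p [611.  106.  146.1] F [ 0.52  0.14 -1.39] w 65.92599615858927
[[-0.041 -0.007  0.999]
 [-0.999 -0.001 -0.041]
 [ 0.001 -1.    -0.007]]
```

>>> send_rows:
  rows: "0.005 0 0 18 0 20 60; 0 0 0 18 0 20 60; 0 0 0 0 0 0 60; 0 0 0 0 25 0 60; 0 0 0 0 25 0 60; 0 0 0 0 25 0 60; 0 0 0 0 15 0 60; 0 0 0 0 0 0 60; 0 0 0 0 0 0 60"

```text
clock: 12.2
eef_pos: [646.2, 81.9, 54.2]
eef_rot: [-1.194, 1.237, -1.227]
ft_force: [0.9, -0.3, -1.5]
gripper_width: 65.7
```

```bash
python3 - <<'E'
from h import *
go(652,67,27,-2.5)
E
```

```text
t 12.2 p [646.2  81.9  54.2] F [ 0.91 -0.34 -1.5 ] w 65.69300246528022
[[-0.031 -0.004  1.   ]
 [-0.999  0.004 -0.031]
 [-0.004 -1.    -0.004]]
turn [ 0.004  0.012 -0.004] shift tool before turn [14.8 27.1  6.4] after turn [14.6 27.2  6.5]
```

>>> send_rows:
  rows: "0 0.012 0 15 0 5 60; 0 0 0 0 0 0 60; 0 0 0 0 13 0 60; 0 0 0 0 12 0 60; 0 0 0 0 0 0 60; 0 0 0 0 0 0 60"

```text
clock: 12.8
eef_pos: [653.5, 65.4, 30.8]
eef_rot: [-1.182, 1.243, -1.24]
ft_force: [-0.2, 0.2, -1.3]
gripper_width: 65.8
```

```bash
python3 - <<'E'
from h import *
go(653,67,21.5,-2.5)
E
```

```text
t 12.8 p [653.5  65.4  30.8] F [-0.2   0.2  -1.29] w 65.8132161048734
[[-0.045  0.002  0.999]
 [-0.999  0.005 -0.045]
 [-0.005 -1.     0.002]]
turn [-0.002 -0.002 -0.005] shift tool before turn [-1.5  9.3 -0.6] after turn [-1.6  9.3 -0.6]
```

>>> send_rows:
  rows: "0 0 -0.005 -1 5 0 60; 0 0 0 0 4 0 60; 0 0 0 0 0 0 60; 0 0 0 0 0 3 60; 0 0 0 0 0 3 60; 0 0 0 0 0 0 60"

```text
clock: 13.4
eef_pos: [660.4, 67.1, 21.2]
eef_rot: [-1.186, 1.24, -1.243]
ft_force: [-0.0, -0.1, -2.2]
gripper_width: 65.5
```

>>> send_rows:
  rows: "0 0 0 0 0 3 60; 0 0 0 0 0 2 60"

```text
clock: 13.6
eef_pos: [664.1, 66.9, 21.1]
eef_rot: [-1.189, 1.243, -1.241]
ft_force: [-5.8, 0.2, 1.2]
gripper_width: 65.8
```

>>> send_rows:
  rows: "0 0 0 0 0.5 -0.5 60; 0 0 0 0 0 0 66; 0 0 0 0 0 0 74; 0 0 0 0 0 0 78; 0 0 0 0 0 0 78; 0 0 0 0 0 0 78"

```text
clock: 14.2
eef_pos: [666.1, 66.8, 22.0]
eef_rot: [-1.184, 1.239, -1.244]
ft_force: [0.5, -0.4, -0.1]
gripper_width: 78.2
```

>>> send_rows:
  rows: "0 0 0 0 -10 0 78; 0 0 0 0 -30 0 78; 0 0 0 0 -40 0 78; 0 0 0 0 -40 0 78; 0 0 0 0 -40 -40 90; 0 0 0 0 0 -40 90; 0 0 0 0 0 -20 90; 0 0 0 0 0 0 90; 0 0 0 0 0 0 90"

```text
clock: 15.1
eef_pos: [570.8, 70.7, 188.4]
eef_rot: [-1.176, 1.235, -1.246]
ft_force: [0.2, -0.0, 0.4]
gripper_width: 89.9
```

```bash
python3 - <<'E'
from h import *
st(); snap('wrist','w4.png')
E
```

```text
t 15.1 p [570.8  70.7 188.4] F [ 0.24 -0.02  0.42] w 89.89736878227224
[[-0.046  0.012  0.999]
 [-0.999  0.003 -0.046]
 [-0.003 -1.     0.012]]
```

View pics/w4.png

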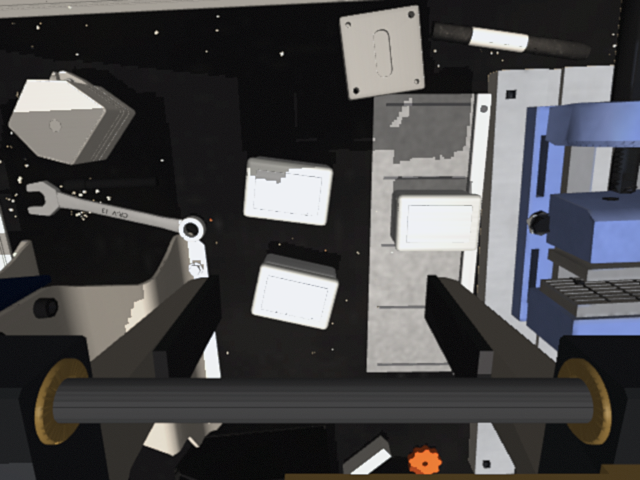

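```bash
python3 - <<'E'
from h import *
c=load('w4.png')
tin(c,[(248,157),(333,164),(330,225),(244,218)])
tin(c,[(260,254),(339,269),(333,327),(252,313)])
tin(c,[(397,192),(476,191),(475,247),(397,247)])
tin(load('side0.png'),[(190+a/2.7,130+b/2.7) for a,b in [(413,255),(312,286),(330,343),(437,310)]])
go(549,100,150,-8)
E
```

```text
tin [547.6  95.5] L 64.0 67.2 W 47.1 yaw -7.4
tin [548.2  13.4] L 64.4 68.4 W 51.8 yaw -13.9
tin [661.5  67.9] L 61.0 62.4 W 44.1 yaw -2.4
tin [549.2  99.5] L 64.6 66.7 W 40.9 yaw -7.3
t 15.15 p [571.   70.7 188.2] F [ 0.01 -0.22  0.09] w 89.67087383282306
[[-0.046  0.012  0.999]
 [-0.999  0.003 -0.046]
 [-0.003 -1.     0.012]]
turn [-0.012  0.094 -0.004] shift tool before turn [-28.1  38.  -23.8] after turn [-25.9  38.2 -25.8]
```

>>> send_rows:
  rows: "-0.012 0.09 0 -26 0 -24 91; 0 0 0 0 0 0 91; 0 0 0 0 35 0 91; 0 0 0 0 35 0 91; 0 0 0 0 30 0 91; 0 0 0 0 20 0 91; 0 0 0 0 0 0 91; 0 0 0 0 0 0 91"

```text
clock: 15.95
eef_pos: [558.5, 96.7, 63.2]
eef_rot: [-1.134, 1.307, -1.313]
ft_force: [0.4, 0.0, 0.2]
gripper_width: 91.0
```

```bash
python3 - <<'E'
from h import *
go(548,97,20,-7.4)
E
```

```text
t 15.95 p [558.5  96.7  63.2] F [0.44 0.03 0.21] w 90.98333804779325
[[-0.139  0.007  0.99 ]
 [-0.99   0.001 -0.139]
 [-0.002 -1.     0.007]]
turn [-0.007 -0.01  -0.002] shift tool before turn [  1.2  43.2 -10.7] after turn [  1.   43.2 -10.4]
```

>>> send_rows:
  rows: "-0.007 -0.01 0 1 0 -11 91; 0 0 0 0 0 0 91; 0 0 0 0 16 0 91; 0 0 0 0 16 0 91; 0 0 0 0 8 0 91; 0 0 0 0 0 0 91; 0 0 0 0 0 0 91"

```text
clock: 16.65
eef_pos: [550.4, 97.9, 24.7]
eef_rot: [-1.137, 1.3, -1.303]
ft_force: [-0.3, 0.3, 0.8]
gripper_width: 91.0
```

```bash
python3 - <<'E'
from h import *
go(548,97,20,-7.4); feel(6)
E
```

```text
t 16.65 p [550.4  97.9  24.7] F [-0.33  0.29  0.82] w 91.01665634215044
[[-0.128  0.007  0.992]
 [-0.992  0.004 -0.128]
 [-0.005 -1.     0.007]]
turn [-0.007  0.001 -0.005] shift tool before turn [ 1.3  4.7 -2.3] after turn [ 1.3  4.7 -2.3]
feel [ 0.202  0.13   0.141 -0.058  0.085  0.01 ] +- [0.239 0.228 0.106 0.009 0.015 0.01 ]
```

>>> send_rows:
  rows: "-0.007 0 -0.005 1 5 -2 91; 0 0 0 0 0 0 91; 0 0 0 0 0 0 60; 0 0 0 0 0 0 60; 0 0 0 0 0 0 60; 0 0 0 0 0 0 60; 0 0 0 0 0 0 60; 0 0 0 0 0 0 60"

```text
clock: 17.75
eef_pos: [548.4, 97.5, 20.2]
eef_rot: [-1.146, 1.303, -1.303]
ft_force: [-0.6, 0.4, -0.8]
gripper_width: 66.1
```

>>> send_rows:
  rows: "0 0 0 0 -20 0 60; 0 0 0 0 -35 0 60; 0 0 0 0 -35 0 60; 0 0 0 0 -30 0 60; 0 0 0 0 -10 0 60; 0 0 0 0 0 0 60; 0 0 0 0 0 0 60"

```text
clock: 18.45
eef_pos: [545.9, 96.8, 150.9]
eef_rot: [-1.152, 1.306, -1.302]
ft_force: [-0.3, -0.2, -1.9]
gripper_width: 66.0
```

```bash
python3 - <<'E'
from h import *
feel(12); st()
E
```

```text
feel [ 0.035  0.059 -1.186 -0.048  0.051  0.003] +- [0.126 0.205 0.118 0.009 0.005 0.007]
t 19.05 p [546.4  96.8 151.8] F [ 0.24  0.95 -1.48] w 65.78274867172401
[[-0.128 -0.005  0.992]
 [-0.992 -0.002 -0.128]
 [ 0.002 -1.    -0.005]]
```

>>> send_rows:
  rows: "0 0 0 0 0 20 60; 0 0 0.15 0 0 0 60; 0 0 0.15 0 0 0 60; 0 0 0.15 0 0 0 60; 0 0 0 0 0 0 60; 0 0 0 0 0 0 60; 0 0 -0.14 0 0 0 60; 0 0 -0.14 0 0 0 60; 0 0 -0.14 0 0 0 60; 0 0 -0.14 0 0 0 60; 0 0 -0.14 0 0 0 60; 0 0 -0.14 0 0 0 60"

```text
clock: 20.25
eef_pos: [574.0, 92.8, 158.5]
eef_rot: [-1.457, 1.083, -1.624]
ft_force: [-0.1, -0.2, -2.4]
gripper_width: 66.0
```

```bash
python3 - <<'E'
from h import *
feel(10); st()
E
```

```text
feel [-0.24   0.5   -1.829  0.517  0.036 -0.006] +- [0.147 0.655 0.236 0.062 0.011 0.008]
t 20.75 p [573.   88.1 157.1] F [-0.25 -0.13 -2.11] w 65.81908015740534
[[-0.135 -0.043  0.99 ]
 [-0.903 -0.406 -0.141]
 [ 0.408 -0.913  0.016]]
```

>>> send_rows:
  rows: "0 0 0.14 0 0 0 60; 0 0 0.14 0 0 0 60; 0 0 0.14 0 0 0 60; 0 0 0.14 0 0 0 60; 0 0 0.14 0 0 0 60; 0 0 0.14 0 0 0 60; 0 0 0.03 0 0 0 60; 0 0 0 0 0 0 60"

```text
clock: 21.55
eef_pos: [576.5, 78.1, 161.6]
eef_rot: [-0.731, 1.451, -0.979]
ft_force: [0.2, 0.3, -1.7]
gripper_width: 66.2
```

```bash
python3 - <<'E'
from h import *
feel(10); st()
E
```

```text
feel [ 0.041 -0.152 -1.437 -0.639  0.184  0.003] +- [0.182 0.251 0.087 0.012 0.011 0.008]
t 22.05 p [576.4  83.1 161.7] F [ 0.46 -0.52 -1.43] w 65.79908480023536
[[-0.117  0.096  0.988]
 [-0.879  0.453 -0.148]
 [-0.462 -0.886  0.032]]
```

>>> send_rows:
  rows: "0 0 -0.14 0 0 0 60; 0 0 -0.14 0 0 0 60; 0 0 -0.14 0 0 0 60; 0 0 -0.14 0 0 0 60; 0 0 -0.14 0 0 0 60; 0 0 -0.14 0 0 0 60; 0 0 0 0 0 0 60; 0 0 0 0 0 0 60; 0 0 0.14 0 0 0 60; 0 0 0.14 0 0 0 60; 0 0 0.14 0 0 0 60; 0 0 0 0 0 0 60"

```text
clock: 23.25
eef_pos: [578.8, 78.7, 163.9]
eef_rot: [-1.057, 1.311, -1.31]
ft_force: [0.8, -0.1, -0.5]
gripper_width: 66.2
```

```bash
python3 - <<'E'
from h import *
feel(12); go(652,-52,150,-2.4)
E
```

```text
feel [-1.000e-02  3.300e-02 -1.488e+00 -9.900e-02  1.290e-01  1.000e-03] +- [0.146 0.121 0.149 0.008 0.008 0.006]
t 23.85 p [578.3  89.  161.9] F [-0.52  0.72 -0.58] w 66.21025706679144
[[-0.141  0.048  0.989]
 [-0.989  0.045 -0.143]
 [-0.051 -0.998  0.041]]
turn [-0.044 -0.101 -0.049] shift tool before turn [129.6   9.1  92.6] after turn [137.8  11.9  79.5]
```

```bash
python3 - <<'E'
from h import *
c=load('w4.png'); f=lambda u,v,z=0: px2w(c,u,v,z)[:2].round(1)
print(f(385,104),f(470,104),f(385,178),f(385,245),f(378,307),f(421,307),f(378,364),f(431,365),'fence',f(475,115,8),f(470,360,8))
E
```

```text
[628.1 158. ] [698.1 154.9] [627.7  97.4] [627.3  37.5] [620.4 -22.3] [660.5 -24.4] [619.7 -82.2] [671.2 -86. ] fence [699.8 145.9] [705.9 -77.5]
```

>>> send_rows:
  rows: "-0.04 0 -0.05 0 0 0 60; 0 0 0 25 0 14 60; 0 -0.05 0 28 0 16 60; 0 -0.05 0 28 0 16 60; 0 0 0 28 0 16 60; 0 0 0 20 0 14 60; 0 0 0 0 0 0 60; 0 0 0 0 0 0 60"

```text
clock: 24.65
eef_pos: [644.6, -45.8, 160.1]
eef_rot: [-1.199, 1.232, -1.231]
ft_force: [-1.3, -0.5, -0.6]
gripper_width: 65.8
```

```bash
python3 - <<'E'
from h import *
go(650,-53,60,-2.4)
E
```

```text
t 24.65 p [644.6 -45.8 160.1] F [-1.28 -0.54 -0.62] w 65.79768752085428
[[-0.029 -0.003  1.   ]
 [-1.    -0.002 -0.029]
 [ 0.002 -1.    -0.003]]
turn [0.003 0.012 0.002] shift tool before turn [  6.8 100.1   5.9] after turn [  6.9 100.1   5.7]
```

>>> send_rows:
  rows: "0 0.012 0 8 0 5 60; 0 0 0 0 0 0 60; 0 0 0 0 30 0 60; 0 0 0 0 30 0 60; 0 0 0 0 30 0 60; 0 0 0 0 15 0 60; 0 0 0 0 0 0 60; 0 0 0 0 0 0 60"

```text
clock: 25.45
eef_pos: [650.7, -46.7, 54.4]
eef_rot: [-1.191, 1.234, -1.233]
ft_force: [0.2, 0.1, -1.4]
gripper_width: 66.1
```

```bash
python3 - <<'E'
from h import *
go(647,-53.7,21,-2.4)
E
```

```text
t 25.45 p [650.7 -46.7  54.4] F [ 0.19  0.13 -1.38] w 66.08080639085765
[[-0.033  0.001  0.999]
 [-0.999  0.002 -0.033]
 [-0.002 -1.     0.001]]
turn [-0.001  0.009 -0.002] shift tool before turn [ 7.2 33.4 -3.5] after turn [ 7.1 33.4 -3.4]
```

>>> send_rows:
  rows: "0 0.009 0 8 0 -3 60; 0 0 0 0 0 0 60; 0 0 0 0 15 0 60; 0 0 0 0 12 0 60; 0 0 0 0 2 0 60; 0 0 0 0 0 0 60"

```text
clock: 26.05
eef_pos: [650.3, -55.6, 27.6]
eef_rot: [-1.181, 1.236, -1.244]
ft_force: [0.2, 0.2, -2.4]
gripper_width: 66.1
```

```bash
python3 - <<'E'
from h import *
go(650,-53.7,21,-2.4)
E
```

```text
t 26.05 p [650.3 -55.6  27.6] F [ 0.17  0.15 -2.37] w 66.06227622163824
[[-0.043  0.009  0.999]
 [-0.999  0.002 -0.043]
 [-0.002 -1.     0.008]]
turn [-0.008 -0.002 -0.002] shift tool before turn [-1.9  6.6 -0.4] after turn [-1.9  6.6 -0.4]
```

>>> send_rows:
  rows: "-0.008 0 0 -2 4 0 60; 0 0 0 0 2.5 0 60; 0 0 0 0 0 0 60; 0 0 0 0 0 3 60; 0 0 0 0 0 2 60; 0 0 0 0 0 0 60"

```text
clock: 26.65
eef_pos: [656.3, -53.3, 20.7]
eef_rot: [-1.187, 1.241, -1.239]
ft_force: [0.2, 0.4, -1.0]
gripper_width: 66.1
```

>>> send_rows:
  rows: "0 0 0 0 0 2 60; 0 0 0 0 0 1 60"

```text
clock: 26.85
eef_pos: [658.5, -53.5, 20.7]
eef_rot: [-1.188, 1.243, -1.238]
ft_force: [-4.5, 0.6, 1.4]
gripper_width: 66.1
```

Contact at the expected spot (Fx −4.5). Release and go up.

>>> send_rows:
  rows: "0 0 0 0 0 -0.5 60; 0 0 0 0 0 0 66; 0 0 0 0 0 0 74; 0 0 0 0 0 0 78; 0 0 0 0 0 0 78; 0 0 0 0 0 0 78"

```text
clock: 27.45
eef_pos: [660.1, -53.6, 21.9]
eef_rot: [-1.185, 1.24, -1.241]
ft_force: [-1.1, -0.1, 0.3]
gripper_width: 78.0
```

>>> send_rows:
  rows: "0 0 0 0 -10 0 78; 0 0 0 0 -30 0 78; 0 0 0 0 -40 0 78; 0 0 0 0 -40 0 78; 0 0 0 -20 -40 -40 90; 0 0 0 -20 0 -40 90; 0 0 0 0 0 -20 90; 0 0 0 0 0 0 90; 0 0 0 0 0 0 90"

```text
clock: 28.35
eef_pos: [568.5, -12.8, 186.7]
eef_rot: [-1.177, 1.235, -1.244]
ft_force: [0.4, -0.6, -0.6]
gripper_width: 90.0
```

```bash
python3 - <<'E'
from h import *
o,M=st(); print(o['joint_positions'].round(2)); snap('wrist','w5.png')
E
```

```text
t 28.35 p [568.5 -12.8 186.7] F [ 0.44 -0.63 -0.56] w 90.00085452294395
[[-0.045  0.011  0.999]
 [-0.999  0.003 -0.045]
 [-0.004 -1.     0.011]]
[-0.27  0.36  0.29  1.86 -0.13  0.93  0.04]
```

View pics/w5.png

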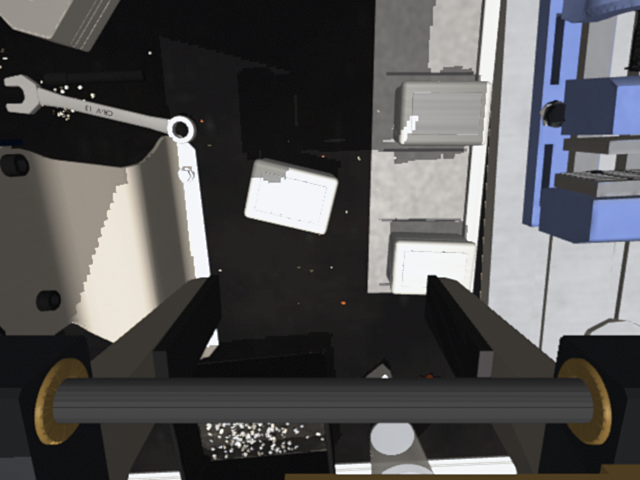

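```bash
python3 - <<'E'
from h import *
c=load('w5.png')
tin(c,[(256,159),(338,174),(328,235),(246,217)])
tin(c,[(393,240),(473,240),(472,295),(393,293)])
go(548,12.5,150,-14)
E
```

```text
tin [547.6   8.1] L 62.4 65.2 W 45.3 yaw -14.2
tin [656.8 -54.2] L 63.4 65.0 W 44.9 yaw -3.5
t 28.4 p [568.7 -13.2 186.6] F [-0.62  0.24  1.26] w 89.94219895286322
[[-0.045  0.011  0.999]
 [-0.999  0.003 -0.045]
 [-0.004 -1.     0.011]]
turn [-0.011  0.199 -0.005] shift tool before turn [-24.6  36.4 -22.3] after turn [-19.9  36.6 -26.3]
```

>>> send_rows:
  rows: "-0.011 0.1 0 -23 0 -17 91; 0 0.08 0 0 0 0 91; 0 0 0 0 35 0 91; 0 0 0 0 35 0 91; 0 0 0 0 25 0 91; 0 0 0 0 10 0 91; 0 0 0 0 0 0 91; 0 0 0 0 0 0 91"

```text
clock: 29.2
eef_pos: [562.2, 8.0, 78.1]
eef_rot: [-1.082, 1.379, -1.384]
ft_force: [0.1, 0.3, -0.1]
gripper_width: 90.9
```

```bash
python3 - <<'E'
from h import *
go(551,10,22,-13)
E
```

```text
t 29.2 p [562.2   8.   78.1] F [ 0.06  0.3  -0.14] w 90.91317775867432
[[-0.236  0.006  0.972]
 [-0.972  0.001 -0.236]
 [-0.002 -1.     0.005]]
turn [-0.005 -0.011 -0.002] shift tool before turn [  0.8  56.  -11.7] after turn [  0.5  56.1 -11.4]
```

>>> send_rows:
  rows: "-0.005 -0.01 0 1 0 -11 91; 0 0 0 0 0 0 91; 0 0 0 0 20 0 91; 0 0 0 0 20 0 91; 0 0 0 0 10 0 91; 0 0 0 0 0 0 91; 0 0 0 0 0 0 91"

```text
clock: 29.9
eef_pos: [555.9, 10.4, 34.1]
eef_rot: [-1.079, 1.367, -1.376]
ft_force: [1.3, 0.2, -0.3]
gripper_width: 91.2
```

```bash
python3 - <<'E'
from h import *
go(551,10,21,-13)
E
```

```text
t 29.9 p [555.9  10.4  34.1] F [ 1.28  0.23 -0.29] w 91.19812272410684
[[-0.225  0.014  0.974]
 [-0.974  0.005 -0.225]
 [-0.008 -1.     0.012]]
turn [-0.012 -0.    -0.008] shift tool before turn [ 1.6 13.  -4.8] after turn [ 1.5 13.1 -4.7]
```

>>> send_rows:
  rows: "-0.012 0 -0.008 1 8 -5 91; 0 0 0 0 6 0 91; 0 0 0 0 0 0 91; 0 0 0 0 0 0 91; 0 0 0 0 0 0 60; 0 0 0 0 0 0 60; 0 0 0 0 0 0 60; 0 0 0 0 0 0 60; 0 0 0 0 0 0 60; 0 0 0 0 0 0 60"

```text
clock: 30.9
eef_pos: [551.5, 10.9, 21.1]
eef_rot: [-1.092, 1.373, -1.375]
ft_force: [-0.2, 0.3, -0.9]
gripper_width: 66.1
```

>>> send_rows:
  rows: "0 0 0 0 -20 0 60; 0 0 0 0 -35 0 60; 0 0 0 0 -35 5 60; 0 0 0 0 -30 10 60; 0 0 0 0 -10 10 60; 0 0 0 0 0 0 60; 0 0 0 0 0 0 60"

```text
clock: 31.6
eef_pos: [573.6, 4.9, 153.0]
eef_rot: [-1.097, 1.377, -1.374]
ft_force: [-0.8, -0.1, -1.9]
gripper_width: 66.1
```

```bash
python3 - <<'E'
from h import *
feel(10); st()
E
```

```text
feel [ 0.019 -0.074 -2.244 -0.056  0.072  0.   ] +- [0.212 0.207 0.166 0.008 0.01  0.007]
t 32.1 p [574.1   4.8 153.2] F [-0.35 -1.16 -2.48] w 65.99895917331709
[[-0.225 -0.004  0.974]
 [-0.974 -0.001 -0.225]
 [ 0.002 -1.    -0.003]]
```

>>> send_rows:
  rows: "0 0 0.15 0 0 0 60; 0 0 0.15 0 0 0 60; 0 0 0.15 0 0 0 60; 0 0 0 0 0 0 60; 0 0 0 0 0 0 60; 0 0 -0.14 0 0 0 60; 0 0 -0.14 0 0 0 60; 0 0 -0.14 0 0 0 60; 0 0 -0.14 0 0 0 60; 0 0 -0.14 0 0 0 60; 0 0 -0.14 0 0 0 60; 0 0 0 0 0 0 60"

```text
clock: 33.3
eef_pos: [581.0, 13.4, 157.2]
eef_rot: [-1.431, 1.157, -1.68]
ft_force: [0.8, 1.1, -3.0]
gripper_width: 66.1
```

```bash
python3 - <<'E'
from h import *
feel(8); st()
E
```

```text
feel [-0.011 -0.217 -2.412  0.551 -0.04  -0.005] +- [0.215 0.24  0.177 0.025 0.01  0.008]
t 33.7 p [580.    2.  159.7] F [ 0.65  0.55 -2.48] w 65.89660151743851
[[-0.22  -0.077  0.972]
 [-0.884 -0.406 -0.232]
 [ 0.413 -0.911  0.022]]
```

>>> send_rows:
  rows: "0 0 0.14 0 0 0 60; 0 0 0.14 0 0 0 60; 0 0 0.14 0 0 0 60; 0 0 0.14 0 0 0 60; 0 0 0.14 0 0 0 60; 0 0 0.14 0 0 0 60; 0 0 0.03 0 0 0 60; 0 0 0 0 0 0 60; 0 0 0 0 0 0 60"

```text
clock: 34.6
eef_pos: [581.1, -13.2, 164.1]
eef_rot: [-0.667, 1.492, -1.061]
ft_force: [-0.2, 0.9, -2.5]
gripper_width: 66.0
```

```bash
python3 - <<'E'
from h import *
feel(8); st()
E
```

```text
feel [-0.187  0.157 -2.619 -0.689  0.282  0.017] +- [0.193 0.167 0.175 0.012 0.009 0.011]
t 35.0 p [581.4  -9.9 164. ] F [ 0.92  0.1  -1.92] w 66.15889812968075
[[-0.204  0.145  0.968]
 [-0.865  0.436 -0.248]
 [-0.458 -0.888  0.037]]
```

>>> send_rows:
  rows: "0 0 -0.14 0 0 0 60; 0 0 -0.14 0 0 0 60; 0 0 -0.14 0 0 0 60; 0 0 -0.14 0 0 0 60; 0 0 -0.14 0 0 0 60; 0 0 -0.14 0 0 0 60; 0 0 0 0 0 0 60; 0 0 0 0 0 0 60; 0 0 0.14 0 0 0 60; 0 0 0.14 0 0 0 60; 0 0 0.14 0 0 0 60; 0 0 0 0 0 0 60"

```text
clock: 36.2
eef_pos: [583.0, -13.3, 166.5]
eef_rot: [-1.0, 1.375, -1.388]
ft_force: [0.1, -1.7, -2.1]
gripper_width: 65.9
```

```bash
python3 - <<'E'
from h import *
feel(8); go(600,-90,170,-5); snap('wrist','w6.png')
E
```

```text
feel [-0.02   0.204 -2.269 -0.102  0.156  0.023] +- [0.165 0.12  0.171 0.015 0.006 0.014]
t 36.6 p [583.9  -1.8 164.4] F [ 0.46  0.04 -2.73] w 66.3513763328405
[[-0.238  0.056  0.97 ]
 [-0.97   0.037 -0.24 ]
 [-0.049 -0.998  0.046]]
turn [-0.049 -0.155 -0.045] shift tool before turn [81.5 -7.9 37.1] after turn [86.5 -5.6 23.7]
```

```bash
python3 - <<'E'
from h import *
c=load('side0.png'); f=lambda x,y,z: px2w(c,190+x/4.5,60+y/4.5,z)[:2].round(1)
print('BL bottom',f(325,465,0),'BL rim',f(312,325,64),f(312,325,67),'BR rim',f(185,160,64),'FL rim',f(605,270,41),f(600,235,64), 'FR',f(475,85,41),f(395,75,64))
E
```

```text
BL bottom [ 570.6 -128.2] BL rim [ 562.1 -144.3] [ 562.9 -141.5] BR rim [ 572.8 -255. ] FL rim [ 434.  -138.5] [ 437.4 -136.6] FR [ 433.8 -266.1] [ 472.5 -262.8]
```

>>> send_rows:
  rows: "-0.049 0 -0.045 0 -10 0 60; 0 -0.05 0 25 0 5 60; 0 -0.05 0 30 0 0 60; 0 -0.05 0 30 0 -5 60; 0 0 0 30 0 -5 60; 0 0 0 15 0 0 60; 0 0 0 0 0 0 60; 0 0 0 0 0 0 60; 0 0 0 0 0 0 60"

```text
clock: 37.55
eef_pos: [560.9, -123.6, 171.9]
eef_rot: [-1.182, 1.264, -1.252]
ft_force: [0.6, -0.1, -2.1]
gripper_width: 65.9
```

```bash
python3 - <<'E'
from h import *
o,M=st(); snap('wrist','w7.png'); c=snap('side','s7.png')
i=c['img'][60:210,170:370,::-1]; cv2.imwrite('pics/s7c.png',cv2.convertScaleAbs(cv2.resize(i,None,fx=3,fy=3,interpolation=cv2.INTER_CUBIC),alpha=1.8,beta=10))
E
```

```text
t 37.55 p [ 560.9 -123.6  171.9] F [ 0.56 -0.07 -2.1 ] w 65.90738797386904
[[-0.065 -0.008  0.998]
 [-0.998  0.002 -0.065]
 [-0.001 -1.    -0.008]]
```

View pics/w7.png

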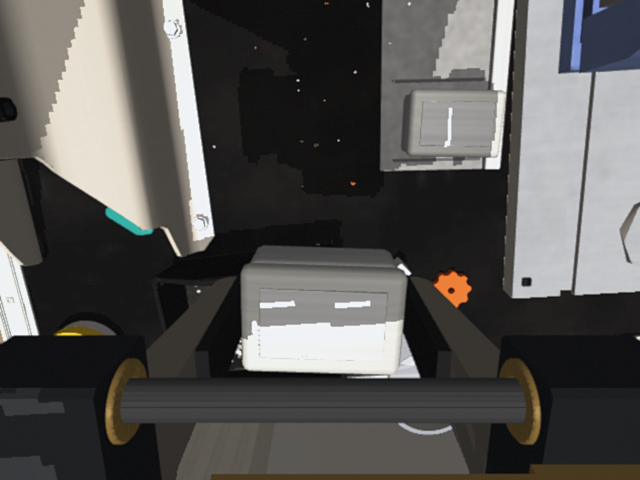

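>>> send_rows:
  rows: "0 0 0 30 -15 -5 60; 0 0 0 30 -15 -5 60; 0 0.05 0 30 -15 -5 60; 0 0 0 30 0 -5 60; 0 0 0 25 0 -5 60; 0 0 0 0 0 0 60; 0 0 0 0 0 0 60"

```text
clock: 38.35
eef_pos: [527.3, -261.8, 218.0]
eef_rot: [-1.163, 1.291, -1.277]
ft_force: [0.5, -0.2, -3.3]
gripper_width: 65.9
```

```bash
python3 - <<'E'
from h import *
o,M=st(); c=snap('wrist','w8.png'); print(o['joint_positions'].round(2))
cv2.imwrite('pics/w8b.png',cv2.convertScaleAbs(c['img'][:,:,::-1],alpha=2,beta=10))
E
```

```text
t 38.35 p [ 527.3 -261.8  218. ] F [ 0.48 -0.23 -3.29] w 65.89572970606265
[[-0.101 -0.008  0.995]
 [-0.995  0.004 -0.101]
 [-0.003 -1.    -0.008]]
[ 0.13  0.37  0.35  1.77 -0.14  1.04  0.43]
```

View pics/w8b.png

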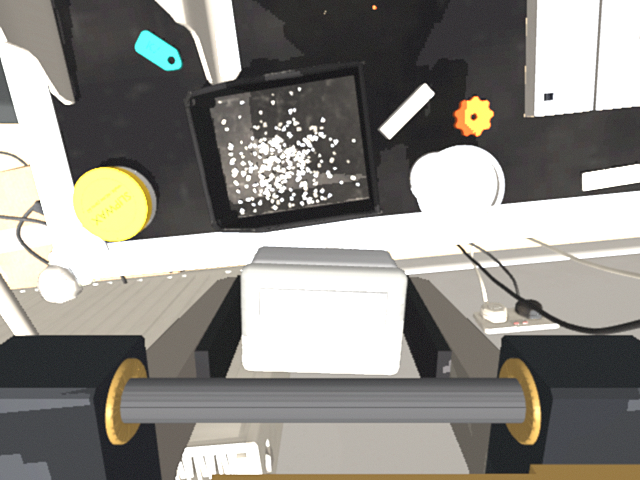

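```bash
python3 - <<'E'
from h import *
c=load('w8.png'); f=lambda u,v,z: px2w(c,u,v,z)[:2].round(1)
print('back',f(363,63,64),f(380,213,64),'front',f(188,95,41),f(213,230,41),f(188,95,64),f(213,230,64))
cv2.imwrite('pics/w8c.png',cv2.convertScaleAbs(cv2.resize(c['img'][40:250,170:400,::-1],None,fx=2.8,fy=2.8,interpolation=cv2.INTER_CUBIC),alpha=4,beta=20))
E
```

```text
back [ 566.5 -148.8] [ 571.6 -260.5] front [ 429.2 -155.5] [ 430.6 -266.3] [ 436.2 -157.8] [ 437.5 -261.2]
```

View pics/w8c.png

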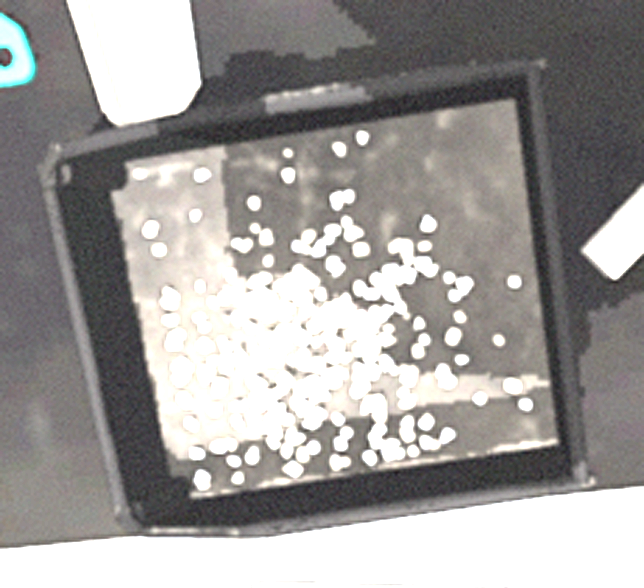

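```bash
python3 - <<'E'
from h import *
c=load('w8.png'); f=lambda u,v,z: px2w(c,170+u/2.8,40+v/2.8,z)[:2]
P=[f(115,162,2),f(515,99,2),f(556,440,2),f(185,497,2)]; Q=[f(45,155,41),f(543,66,64),f(590,483,64),f(125,528,41)]
for S in(P,Q):
    S=np.array(S); print(S.round(1).tolist(),S.mean(0).round(1),[np.linalg.norm(S[i]-S[i-1]).round(1) for i in range(4)])
go(500,-205,120,2)
E
```

```text
[[437.1, -156.1], [563.8, -150.2], [568.8, -257.9], [442.6, -264.9]] [ 503.1 -207.2] [np.float64(109.0), np.float64(126.9), np.float64(107.8), np.float64(126.4)]
[[427.6, -155.6], [567.1, -149.3], [572.1, -260.1], [432.2, -265.2]] [ 499.8 -207.5] [np.float64(109.6), np.float64(139.7), np.float64(110.9), np.float64(140.1)]
t 38.4 p [ 527.2 -262.   218. ] F [ 0.08  0.43 -1.74] w 66.29768991131627
[[-0.101 -0.008  0.995]
 [-0.995  0.003 -0.101]
 [-0.003 -1.    -0.008]]
turn [ 0.008 -0.136 -0.003] shift tool before turn [-53.7  98.5 -32. ] after turn [-57.9  98.  -25.2]
```

>>> send_rows:
  rows: "0.008 -0.07 0 -28 0 -15 60; 0 -0.066 0 -28 0 -15 60; 0 0 0 0 20 0 60; 0 0 0 0 25 0 60; 0 0 0 0 20 0 60; 0 0 0 0 0 0 60; 0 0 0 0 0 0 60"

```text
clock: 39.1
eef_pos: [504.3, -190.3, 152.0]
eef_rot: [-1.23, 1.167, -1.163]
ft_force: [0.2, 0.2, -2.3]
gripper_width: 66.0
```

```bash
python3 - <<'E'
from h import *
go(502,-205,110,3)
E
```

```text
t 39.1 p [ 504.3 -190.3  152. ] F [ 0.21  0.16 -2.31] w 65.97463599950333
[[ 0.058  0.003  0.998]
 [-0.998  0.006  0.058]
 [-0.006 -1.     0.003]]
turn [-0.003  0.006 -0.006] shift tool before turn [14.8 41.9 -3.3] after turn [14.6 42.  -3.1]
```

>>> send_rows:
  rows: "0 0.006 -0.006 14 0 -3 60; 0 0 0 0 0 0 60; 0 0 0 0 25 0 60; 0 0 0 0 15 0 60; 0 0 0 0 0 0 60; 0 0 0 0 0 0 60"

```text
clock: 39.7
eef_pos: [506.6, -208.1, 116.9]
eef_rot: [-1.226, 1.16, -1.181]
ft_force: [0.5, -0.6, -2.2]
gripper_width: 66.0
```

```bash
python3 - <<'E'
from h import *
go(502,-205,24,3)
E
```

```text
t 39.7 p [ 506.6 -208.1  116.9] F [ 0.47 -0.63 -2.19] w 65.97879848126976
[[ 0.051  0.013  0.999]
 [-0.999 -0.004  0.051]
 [ 0.004 -1.     0.013]]
turn [-0.013 -0.002  0.004] shift tool before turn [-3.8 92.9 -5.6] after turn [-3.4 92.9 -4.4]
```

>>> send_rows:
  rows: "-0.013 0 0.004 -2 0 -4 60; 0 0 0 0 0 0 60; 0 0 0 0 25 0 60; 0 0 0 0 25 0 60; 0 0 0 0 20 0 60; 0 0 0 0 0 0 60; 0 0 0 0 0 0 60"

```text
clock: 40.4
eef_pos: [507.6, -208.0, 51.7]
eef_rot: [-1.227, 1.162, -1.179]
ft_force: [0.0, -0.9, -1.9]
gripper_width: 66.6
```

```bash
python3 - <<'E'
from h import *
go(502,-205,24,3)
E
```

```text
t 40.4 p [ 507.6 -208.    51.7] F [ 0.03 -0.88 -1.94] w 66.62112374186091
[[ 0.051  0.011  0.999]
 [-0.999 -0.003  0.051]
 [ 0.003 -1.     0.011]]
turn [-0.011 -0.002  0.003] shift tool before turn [-3.3 27.7 -5.7] after turn [-3.3 27.7 -5.4]
```

>>> send_rows:
  rows: "-0.011 0 0.003 -2 0 -6 60; 0 0 0 0 0 0 60; 0 0 0 0 12 0 60; 0 0 0 0 10 0 60; 0 0 0 0 3 0 60; 0 0 0 0 0 0 60; 0 0 0 0 0 0 60"

```text
clock: 41.1
eef_pos: [503.3, -206.8, 28.0]
eef_rot: [-1.231, 1.168, -1.175]
ft_force: [0.4, 0.6, -2.1]
gripper_width: 65.9
```

```bash
python3 - <<'E'
from h import *
go(502,-205,23,3)
E
```

```text
t 41.1 p [ 503.3 -206.8   28. ] F [ 0.37  0.56 -2.09] w 65.88658158477524
[[ 0.051  0.004  0.999]
 [-0.999 -0.002  0.051]
 [ 0.002 -1.     0.004]]
turn [-0.004 -0.001  0.002] shift tool before turn [-1.8  5.  -1.3] after turn [-1.8  5.  -1.2]
```

>>> send_rows:
  rows: "0 0 0 0 3 -1 60; 0 0 0 0 2 0 60; 0 0 0 0 0 0 60; 0 0 0 0 0 0 60"

```text
clock: 41.5
eef_pos: [502.5, -207.2, 23.4]
eef_rot: [-1.23, 1.167, -1.175]
ft_force: [0.3, -0.2, -1.4]
gripper_width: 65.7
```

>>> send_rows:
  rows: "0 0 0 0 0 0 66; 0 0 0 0 0 0 73; 0 0 0 0 0 0 76; 0 0 0 0 0 0 76; 0 0 0 0 0 0 76"

```text
clock: 42.0
eef_pos: [503.8, -207.6, 24.1]
eef_rot: [-1.229, 1.165, -1.177]
ft_force: [-0.2, -0.8, -0.0]
gripper_width: 76.2
```

>>> send_rows:
  rows: "0 0 0 0 -10 0 76; 0 0 0 0 -30 0 76; 0 0 0 0 -40 0 76; 0 0 0 0 -40 0 76; 0 0 0 0 -40 0 76; 0 0 0 0 -40 10 76; 0 0 0 30 0 10 76; 0 0 0 30 0 10 76; 0 0 0 0 0 0 76; 0 0 0 0 0 0 76"

```text
clock: 43.0
eef_pos: [536.2, -266.6, 240.8]
eef_rot: [-1.226, 1.159, -1.18]
ft_force: [0.6, 1.0, 0.6]
gripper_width: 76.1
```

```bash
python3 - <<'E'
from h import *
o,M=st(); c=snap('wrist','w9.png'); d=snap('side','s9.png')
a=c['img'][:340,100:540,::-1]; b=d['img'][60:330,170:430,::-1]
b=cv2.resize(b,(int(340/270*260),340),interpolation=cv2.INTER_CUBIC)
cv2.imwrite('pics/m9.png',cv2.convertScaleAbs(np.hstack([a,b]),alpha=1.5))
E
```

```text
t 43.0 p [ 536.2 -266.6  240.8] F [0.55 1.05 0.58] w 76.11539619415889
[[ 0.052  0.014  0.999]
 [-0.999 -0.004  0.052]
 [ 0.005 -1.     0.014]]
```

View pics/m9.png

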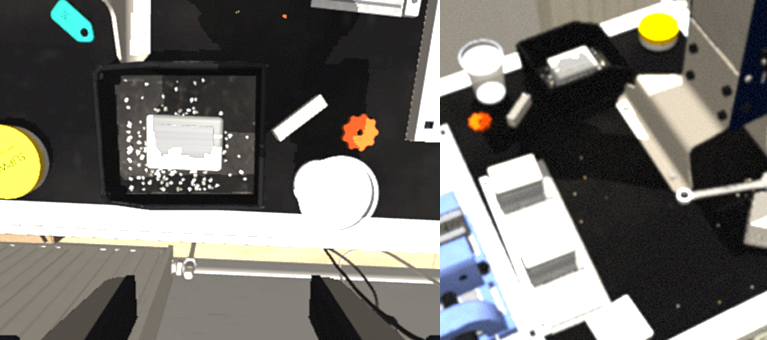

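```bash
python3 - <<'E'
from h import *
d=load('s9.png'); i=d['img'][170:310,190:330,::-1]
cv2.imwrite('pics/s9c.png',cv2.resize(i,None,fx=4.2,fy=4.2,interpolation=cv2.INTER_CUBIC))
E
```

```text
(no output)
```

View pics/s9c.png

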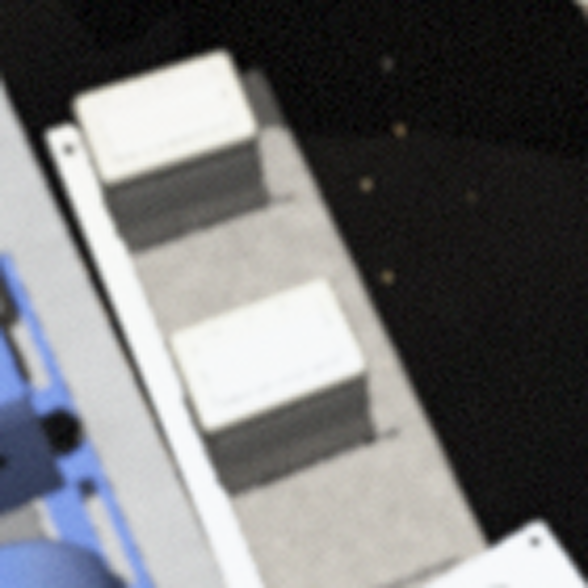

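```bash
python3 - <<'E'
from h import *
c=load('s9.png'); g=lambda a,b,z: px2w(c,190+a/4.2,170+b/4.2,z)[:2].round(1)
def t(q): tin(c,[(190+a/4.2,170+b/4.2) for a,b in q])
t([(325,282),(172,338),(210,432),(365,367)]); t([(222,50),(75,102),(110,183),(255,138)])
print('dark edge z0',g(235,492,0),g(375,440,0),'line stub',g(392,433,0),'b4',g(133,248,0),g(265,203,0),g(290,197,0))
for cx,cy in((664,67),(658.5,-53.5)):
  for z in (40,0): print([tuple(((np.array(w2px(c,(cx+dx,cy+dy,z)))-[190,170])*4.2).round().astype(int)) for dx,dy in((-34,-22),(32,-25),(34,22),(-32,25))])
w=load('w5.png'); print([px2w(w,*p,0)[:2].round(1) for p in((388,73),(480,73),(385,152),(465,152),(390,219),(465,220),(390,284))])
tin(w,[(402,83),(487,83),(485,145),(402,143)])
E
```

```text
tin [665.3  69.1] L 61.4 61.9 W 41.0 yaw -2.0
tin [659.8 -50.8] L 63.2 59.8 W 47.6 yaw -3.8
dark edge z0 [695.6  96.2] [638.8 100.2] line stub [631.6 100.4] b4 [691.  -25.2] [634.1 -21.1] [623.6 -19.2]
[(np.int64(329), np.int64(269)), (np.int64(166), np.int64(330)), (np.int64(207), np.int64(431)), (np.int64(375), np.int64(366))]
[(np.int64(338), np.int64(322)), (np.int64(182), np.int64(381)), (np.int64(222), np.int64(479)), (np.int64(382), np.int64(416))]
[(np.int64(224), np.int64(43)), (np.int64(70), np.int64(96)), (np.int64(106), np.int64(183)), (np.int64(263), np.int64(127))]
[(np.int64(237), np.int64(101)), (np.int64(89), np.int64(153)), (np.int64(124), np.int64(238)), (np.int64(275), np.int64(183))]
[array([627.8,  98.2]), array([701.9,  95.1]), array([625.1,  36. ]), array([692.6,  33. ]), array([629.2, -21.9]), array([695.1, -25.8]), array([629. , -82.7])]
tin [662.2  64. ] L 61.2 62.1 W 42.1 yaw -3.2
```

```bash
python3 -c "
from plant import close_job
print(close_job())"
```

```text
the job is handed in; nothing more can be done
None
```

The job is handed in at 43 s of the 210 s allowed. Three tins were present; I saw no fourth in any view.

| Tin (from left) | Weight as felt (N) | Result | Where it stands |
|---|---|---|---|
| 1 | 1.6 | empty | bay 2 |
| 2 | 1.2–1.8 (noisy) | empty | bay 4 |
| 3 | 2.2–2.6 | holds a screw | upright near the middle of the tray |

- **Shaking:** each tin was lifted to about 120 mm and tipped both ways twice. Every tilt I read back was between 21 and 27 degrees.
- **Placing:** I slid tins 1 and 2 forward until they touched the fence, at about 5 N, before letting go.
- **Last checks:** the final images put both bay tins within about 3 mm of their bay centres and square to the fence to within about 2 degrees. The tray tin is upright and the arm is clear of everything. The bar and plate look unmoved; I judged that by eye and did not measure it.
- **Disagreements:** the side and wrist cameras differed by 3–5 mm on the tins' sideways position, which is inside the 9 mm tolerance. In the last side picture the bay lines seemed to touch the tins' feet. Projecting the tins back into that picture showed this was the line and shadow lying just beside them.

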